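Caliper a tube blank

ROBOT

A 7-joint arm with a two-finger parallel gripper is mounted at the origin on the work surface. World frame = base frame: x ahead of the robot, y to its left, z up, the work surface at z = 0. Lengths are in mm, angles in rad, forces in N, time in s.
With the tool pointing down it reaches from about 425 to 925 mm from the base axis. Payload 6.8 kg.
Tool frame: the origin (TCP) lies at the very end of the fingers, on their centre line; the grasp point (between the pads) lies 19 mm behind it (ctrl.tcp_to_grasp is the distance from the TCP to the grasp point, in mm); z points along the fingers, x is the direction in which the jaws open and shut, and the axes are right-handed (so a half turn about z gives the same grasp; the last joint's range is limited). The gripper opens to 85 mm and grips with 20 to 120 N. Pads are 22 mm wide; open, the fingers measure 114 mm over their backs; the gripper's body (76 mm by 85 mm) begins 54 mm behind the grasp point. The pads swing forward as they close: fully open they stand 13 mm farther back than shut.
Start: joints at [-1.337, 0.477, 0.022, 1.555, -0.011, 1.109, -0.083], TCP at [226.245, 635.972, 201.908] pointing down, gripper open.
Joint ranges: [-2.96, 2.96], [-0.34, 2.1], [-1.41, 1.46], [0.24, 2.44], [-1.37, 4.51], [0.17, 1.92], [-2.96, 2.96]. Speed limits (rad/s): [2.39, 2.39, 3.14, 3.14, 3.14, 3.14, 3.14].

INTERFACE

Orientations are given as a unit quaternion [x, y, z, w].
In Python, from bench import ctrl gives the robot as it stands. The module is installed in compiled form; this text tells all that it offers.
- The arm moves only by the tool step_arm, never from a script. Its argument "increments" is a list of rows, each a list of 3 entries, a list of its own where there are three numbers: the shift along the tool's x, y, z in cm, then the turn about the tool's z in rad, then the opening, from -1 (shut) to 1 (fully open). In form: [[[dx, dy, dz], yaw, hand], ...]. A call has 1 to 8 rows; each row shifts and turns the pose as measured when the row begins, along the tool's axes as they then stand; what a row does not reach is not made up. A row lasts 1/12 s, in which the tool goes at most 41.7 mm and 7.16 degrees, less where a joint would pass 70% of its speed; a pose out of reach is approached as far as the arm can. A call is refused whole if a number of a shift passes 4.17 or a number of a turn 0.125, either way. A call with a gripper value outside its range is refused whole. The fingers move at their own pace and stop on an object; the grip force is fixed at half the most. Time passes only in rows, so rows that do not move let the fingers close. It gives the time, the measured TCP pose, the force and the opening at its end, in the units of the state.
- ctrl.state(): the state, without advancing time (a new reading comes with each control period).
- ctrl.get_image(name): name is "scene" or "top" or "wrist"; returns a dict with "pixels" (384x512x3 uint8, blue, green, red), "camera_matrix" (3x3 intrinsics, pixels), "rvec" (rotation vector, rad) and "tvec" (3), from world to camera coordinates, as OpenCV has them. Camera axes: x right, y down, z forward; pixel columns grow to the right and rows downward; lengths in mm; the calibration is good to about 2 mm. A picture is of the moment at which its call begins. There is no depth.
- ctrl.finish_job(): hands the job in, once; it reports no verdict.
The state is a dict: "time_s": time; "qpos": joint angles; "qd": joint speeds; "tau": joint torques, N m; "ee_pos": TCP position; "tcp_rot": TCP orientation; "force": force on the tool from outside, world axes, zero at the start; "wrist_torque": the same for the moment, N m; "gripper_width": finger opening in mm.
Only numpy, scipy, OpenCV 4.12 (cv2) and the standard library are available. Lean on these libraries where they do the work, as an engineer would, in place of code of your own. Each camera call takes 0.05 s, during which the arm holds its last target. There are 200 camera calls.

TASK

Measure the outside diameter of the tallest of the steel tubes with the caliper that is clamped flat in its stand on the bench: slide the tube across the bench, standing and without lifting it, in between the caliper's open jaws, then slide the moving jaw gently shut until both jaws press on the tube. Leave the caliper closed on the standing tube for reading, and leave the other loose things on the bench where they are.

Things in the scene. Friction and masses are not known exactly. Their poses are not given: they have to be found in the camera images.
- caliper: 300 mm caliper clamped flat, face up, in a fixed grey stand. Origin on the bench, x = 0 on the beam's centre line, y = 0 at the fixed jaw's face. Beam 18 wide, along y from +32 to -348, z 21 to 27. Jaws at the same height point to -x (the robot), from x = -9 to tips at -73; bench bare between and before them. Stand: base bar 10 high at x -4 to 48; clamps 48 high at y 11 to 37 and -341 to -315
- fixed_jaw: fixed jaw; origin at the middle of its flat measuring face (64 long, 6 high), at x = -41, y = 0, z = 24 of the caliper, axes as the caliper's. The jaw fills y = 0 to 9 at its tip, to 16 nearer the beam; the gap is on its -y side
- slide: the caliper's slide with the moving jaw, in one piece; its origin is on the bench, below the beam's centre line and level with the moving jaw's measuring face; axes as the caliper's
- slide_grip (a point): middle of the slide (black display housing on a steel frame that rides on the beam): a block 34 wide across the beam (x), 88 long (y), 18 to 37 above the bench. Point on the beam's centre line, 48 behind the moving jaw's face (-y), 28 above the bench. Can be pinched across its 34 mm from above; a roller and a lock screw stick out of its sides 25 or more from this point
- tall_tube: tallest of the three loose tubes: grey steel, 55 outside diameter, 47 bore, 75 high, about 0.4 kg, standing upright. Origin at the centre of its underside, z up. It stands to the left or right of the caliper's mouth, nearer the robot; its oily foot slides easily (friction about 0.3)
- wide_tube: another tube, rust brown, 66 outside diameter, 50 high, standing on the other side of the mouth; origin at the centre of its underside. To be left alone
- small_tube: another tube, 42 outside diameter, 45 high, standing far to the left; origin at the centre of its underside. To be left alone
- bearing: ball bearing, 62 outside diameter, 16 thick, lying flat to the left of the caliper; origin at the centre of its underside. To be left alone
- screwdriver: screwdriver with a yellow handle, 190 long, lying at the left; origin beneath it, on the bench. To be left alone
- oil_bottle: small amber oil bottle, 52 in diameter, 115 high, standing at the far left, beyond the bearing; origin at the centre of its underside. To be left alone
- moving_face (a point): point on the moving jaw, which is one piece with the slide: the middle of its measuring face, which is parallel to the fixed jaw's and faces it, 24 above the bench; axes as the caliper's. Moves along y, to +y to close. The jaw fills y = 0 to -9 at its tip, to -16 nearer the beam
- opening (a joint): opening between the two measuring faces in m: 0 shut, grows as the slide moves along the caliper's -y; starts 0.085 to 0.125 open. About 1.5 N of friction (plus 4 N per m/s), no spring; it stays where it is left
Mind the look-alikes: they are no part of the job. Leave any purple or yellow look-alike of the tall_tube alone.

How it is judged:
By the outcome, as a careful person would: the job done as asked, in the order asked, and still so for the second after the job is handed in, with the robot touching nothing.
It also fails if it takes over 56 s, if anything falls off the work surface, if the arm or the gripper's body presses on something with over 40 N, if the wrist force passes 120 N, or if a joint passes its speed limit or range.

## Working session

There is one attempt and no reset: what is moved stays moved. The work goes in short steps, Python scripts to look and compute and a tool call to move; the robot and the scene stay as the last step left them, time stands still between calls to the robot, and variables do not carry over. Pictures are saved under pics/ and viewed, about 8 in all and at most 12, crops included, and the job is handed in when it is done.

Besides the shell and the picture viewer there is one more tool, called after "Emit:" as a command line: name --argument value ..., lists and objects as JSON in quotes. step_arm: Moves the arm, as the interface text tells. Its arguments: {"type":"object","properties":{"increments":{"type":"array","items":{"type":"array"}}},"required":["increments"]}

```bash
mkdir -p pics; cat > h.py <<'E'
import numpy as np,cv2
from bench import ctrl
def grab(n,f=None):
    d=ctrl.get_image(n)
    if f: cv2.imwrite('pics/'+f,d['pixels'])
    return d
def ray(d,u,v,z):
    R=cv2.Rodrigues(np.array(d['rvec'],float))[0];t=np.array(d['tvec'],float).ravel()
    K=np.array(d['camera_matrix'],float)
    c=-R.T@t; r=R.T@np.linalg.inv(K)@np.array([u,v,1.]); return c+r*(z-c[2])/r[2]
def proj(d,p):
    return cv2.projectPoints(np.array([p],float),np.array(d['rvec'],float),np.array(d['tvec'],float),np.array(d['camera_matrix'],float),None)[0].ravel()
E
python3 - <<'E'
from h import *
import pickle
D={n:grab(n) for n in('top','scene')}
pickle.dump(D,open('d0.pkl','wb'))
for n,d in D.items():
    cv2.imwrite(f'pics/{n}0.png',cv2.resize(d['pixels'],(800,600),interpolation=cv2.INTER_CUBIC))
    R=cv2.Rodrigues(np.array(d['rvec'],float))[0];print(n,-R.T@np.array(d['tvec'],float).ravel())
s=ctrl.state();print(s['time_s'],s['ee_pos'],s['tcp_rot'],s['gripper_width'])
E
```

```text
top [ 408.6025035    60.58724861 1077.58914023]
scene [1122.87025213 -623.44341551  651.66503988]
0.1 [226.05818643 635.40478476 201.03613402] [ 8.17067578e-01  5.76541323e-01 -6.45026303e-04  5.09805924e-04] 85.3324639104273
```

View pics/top0.png

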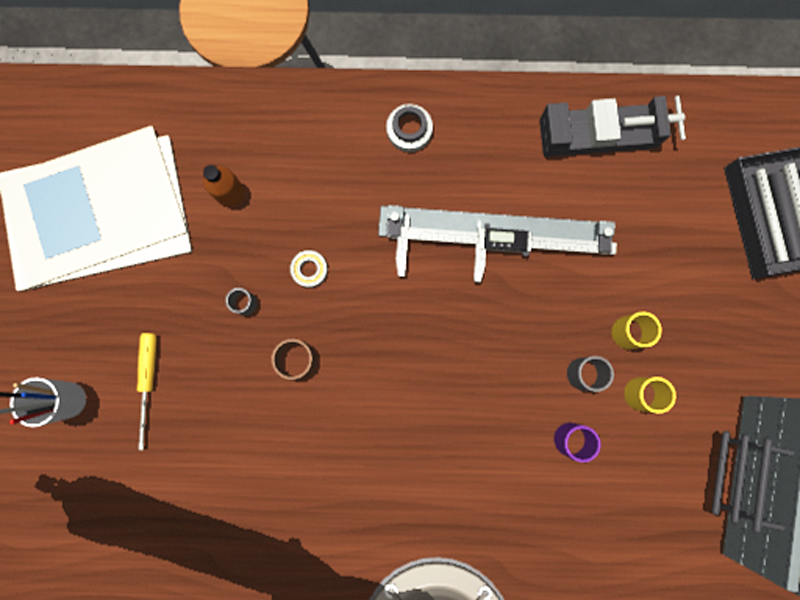

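View pics/scene0.png

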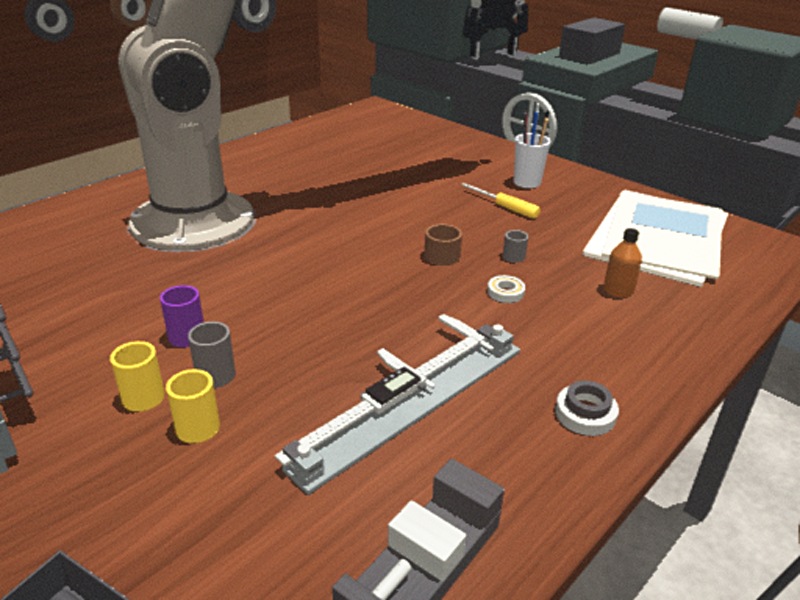

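The top view (800 px scale) shows the grey tall tube's rim at about (595,373). Two yellow tubes and one purple tube stand near it. The fixed jaw tip is at (402,275) and the moving jaw tip at (479,280). The scene view agrees. Next I zoom in to measure.

```bash
python3 - <<'E'
from h import *
import pickle
D=pickle.load(open('d0.pkl','rb'));d=D['top'];im=d['pixels']
a=cv2.resize(im[125:185,240:400],None,fx=5,fy=5,interpolation=cv2.INTER_CUBIC)
b=cv2.resize(im[205:265,350:510],None,fx=5,fy=5,interpolation=cv2.INTER_CUBIC)[:290]
cv2.imwrite('pics/crop1.png',np.vstack([a,b]))
# yellow/purple rims & grey rim
hsv=cv2.cvtColor(im,cv2.COLOR_BGR2HSV)
sub=hsv[220:260,360:400]
print(sub[::3,::3,1]);print(sub[::3,::3,2])
E
```

```text
[[160 160 163 162 160 158 159 164 161 163 161 164 190 192]
 [162 159 162 159 164 159 161 161 161 164 161 159 159 167]
 [159 157 161 163 167 163 167 167 162 162 165 163 161 161]
 [161 160 164 129  45   2   5  10  12 109 166 162 164 161]
 [162 166   9  13  11 167 102   6  16   9  73 161 162 162]
 [166 106  13   5  38 164 163 103  10   5   6 171 157 161]
 [159  28   9   8 146 162 162 157  14  13  13 178 160 160]
 [163  82   9  10  85 160 162 156   9   9  12 174 163 161]
 [162 159  10  10  13 170 161  37  14  14   9 165 159 161]
 [158 161 142  11  12  14  74  15  10   5 131 158 161 161]
 [161 161 161 163 151 133  78  15  85 165 159 162 159 177]
 [164 161 160 164 162 160 159 160 160 162 163 157 161 172]
 [164 161 160 162 161 161 160 161 161 162 161 160 160 162]
 [159 161 162 163 163 162 163 163 162 162 163 160 162 160]]
[[132 132 133 134 134 134 135 135 135 136 135 135 126 126]
 [134 136 137 136 137 135 133 130 133 131 128 130 133  99]
 [128 128 128 128 127 127 128 128 129 131 131 133 136 135]
 [130 129 131 101  63 114 149 134 146 140 126 126 126 128]
 [135 135  55  57 141  96  45  46  48  58 143 130 131 129]
 [140  91  57  53 156 140 141  82  53  53 121 136 140 139]
 [138  55  55  62 133 135 135 130  56  57  81 132 132 129]
 [142  75  55  50 144 140 140 131  56  57  86 139 139 141]
 [134 135  52  51 178 135 141  62  56  55 166 142 144 144]
 [136 138 108  46  41 169  69  50  52 150 138 139 139 139]
 [146 146 149 150  96  75  62 139 153 145 144 145 144 137]
 [129 127 129 131 131 131 133 134 134 132 136 135 136 141]
 [145 144 145 145 144 144 145 146 146 145 144 145 145 145]
 [144 141 140 142 141 142 142 142 142 142 142 140 142 142]]
```

View pics/crop1.png

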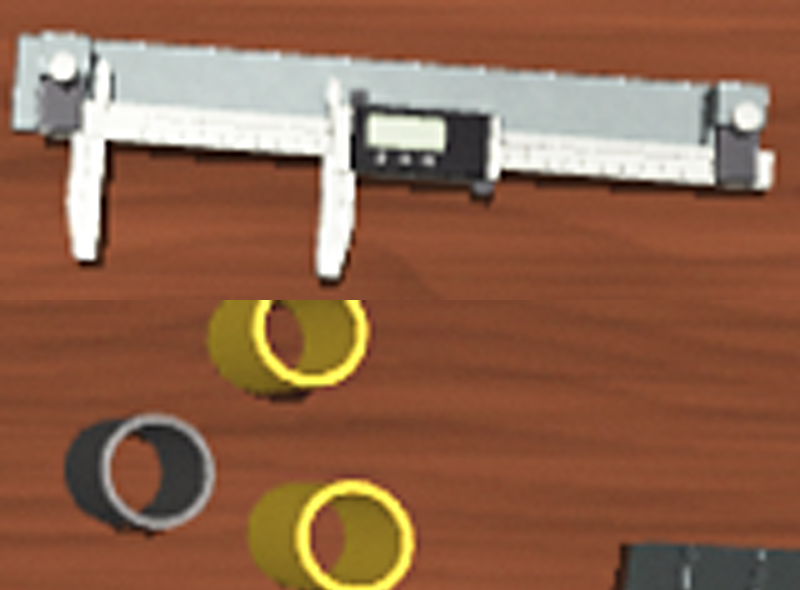

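Crop: the grey rim centre is at about (158,471), the fixed jaw's inner edge is near u=102, the moving jaw's inner edge is near u=320, and the lower edge of the beam runs from (110,142) to (715,186).

```bash
cat >> h.py <<'E'
def faces(d,rows,cols,u0,u1,thr=150):
    pass
E
python3 - <<'E'
from h import *
import pickle
D=pickle.load(open('d0.pkl','rb'));d=D['top'];im=d['pixels']
S=5;g=cv2.cvtColor(im,cv2.COLOR_BGR2GRAY)[125:185,240:400];blue=im[125:185,240:400,0]
G=cv2.resize(blue,None,fx=S,fy=S,interpolation=cv2.INTER_CUBIC).astype(int)
def o(x,y,x0=240,y0=125): return (x+.5)/S-.5+x0,(y+.5)/S-.5+y0
W=lambda x,y,z:ray(d,*o(x,y),z)[:2]
f=[];m=[];b=[]
for v in range(160,252,4):
    r=G[v]>135
    x=[i for i in range(60,140) if r[i]]; f.append(W(max(x)+.5,v,27))
for v in range(170,262,4):
    r=G[v]>135
    x=[i for i in range(300,370) if r[i]]; m.append(W(min(x)-.5,v,27))
for u in list(range(130,310,6))+list(range(510,700,6)):
    c=G[:,u]>135
    y=[i for i in range(110,200) if c[i]]; b.append(W(u,max(y)+.5,27))
def fit(p):
    l=cv2.fitLine(np.array(p,np.float32),cv2.DIST_HUBER,0,.01,.01).ravel();return l
for n,p in(('fixed',f),('mov',m),('beam',b)):
    l=fit(p);print(n,l,np.degrees(np.arctan2(l[1],l[0])))
lb=fit(b);yd=lb[:2]*np.sign(lb[1]);xd=np.array([yd[1],-yd[0]])
P=np.array(fit(f)[2:]);Q=np.array(fit(m)[2:]);B=lb[2:]
ori=B+yd*((P-B)@yd)+xd*9
ang=np.arctan2(xd[1],xd[0])
print('caliper origin',ori,'yaw deg',np.degrees(ang),'opening',(P-Q)@yd, 'jaw rel x',(P-ori)@xd)
# tube rim: bright grey rim (outer boundary) via low saturation mask
hsv=cv2.cvtColor(im,cv2.COLOR_BGR2HSV);sub=hsv[220:265,360:400]
mk=((sub[...,1]<60)&(sub[...,2]>100)).astype(np.uint8)
ys,xs=np.nonzero(mk);e=cv2.fitEllipse(cv2.convexHull(np.c_[xs+360,ys+220].astype(np.float32)));print(e)
c=ray(d,*e[0],75);print('tube',c, 'diam',np.hypot(*(ray(d,e[0][0]+e[1][0]/2,e[0][1],75)-c)[:2])*2)
c2=ray(d,(158.5)/5-.5+350,(171.5)/5-.5+205,75);print('by eye',c2)
# scene check
s=D['scene']
print('scene proj(800px) tube top',proj(s,[c[0],c[1],75])*1.5625,'fixed tip',proj(s,[*(ori-73*xd),27])*1.5625,'mov tip',proj(s,[*(ori-73*xd-yd*((P-Q)@yd)),27])*1.5625)
for n,(u,v) in dict(y1=(643,330),y2=(657,395),p=(582,443)).items(): print(n,ray(d,u*.64,v*.64,75)[:2])
print('wide',ray(d,293*.64,359*.64,50)[:2],'origin tgt',ori-41*xd-30*yd)
E
```

```text
fixed [ 9.9825150e-01 -5.9109308e-02  6.0944073e+02  6.4027817e+01] -3.388689
mov [ 9.976170e-01 -6.899465e-02  6.000598e+02 -4.995889e+01] -3.9562447
beam [ 5.3578652e-02  9.9856365e-01  6.3054114e+02 -1.0023404e+02] 86.928696
caliper origin [648.2559    61.945175] yaw deg -3.0713012 opening 114.3256 jaw rel x -38.871017
((380.9931640625, 238.70228576660156), (21.96627426147461, 23.069528579711914), 140.64927673339844)
tube [ 421.61227307 -234.37110375   75.        ] diam 53.120514117152524
by eye [ 421.38865523 -234.86753691   75.        ]
scene proj(800px) tube top [209.82890644 331.13495849] fixed tip [438.29700914 314.85584404] mov tip [383.51617348 345.88762541]
y1 [ 490.15227953 -309.83334877]
y2 [ 390.06710158 -328.81797608]
p [ 314.6205264  -212.37744438]
wide [432.78891716 241.02440936] origin tgt [605.70746  34.18499]
```

```bash
cat >> h.py <<'E'
def th():
    x,y,z,w=ctrl.state()['tcp_rot'];return np.arctan2(2*(x*y+w*z),1-2*(y*y+z*z))
def tool(p):  # world target -> total tool-frame shift cm
    s=ctrl.state();t=th();e=np.array(p)-s['ee_pos'];return np.round([(e[0]*np.cos(t)+e[1]*np.sin(t))/10,(e[0]*np.sin(t)-e[1]*np.cos(t))/10,-e[2]/10],2),np.degrees(t)
def plan(wps,thdeg,step=38,hand=1):
    s=ctrl.state();p=np.array(s['ee_pos']);t=th();yaw=t-np.radians(thdeg);rows=[]
    for w in wps:
        w=np.array(w,float);n=int(np.ceil(np.linalg.norm(w-p)/step))
        for i in range(n):
            e=(w-p)/(n-i)
            dy=float(np.clip(yaw,-.12,.12))
            rows.append([[round(float(v),1) for v in ((e[0]*np.cos(t)+e[1]*np.sin(t))/10,(e[0]*np.sin(t)-e[1]*np.cos(t))/10,-e[2]/10)],round(dy,2),hand])
            yaw-=dy;t-=dy;p=p+e
    print(len(rows));print(rows)
E
python3 -c "
from h import *
plan([(480,350,200),(560,100,180),(500,-130,170),(421,-234,150)],-3)"
```

```text
29
[[[-1.7, 3.0, 0.0], 0.12, 1], [[-1.3, 3.2, 0.0], 0.12, 1], [[-0.9, 3.4, 0.0], 0.12, 1], [[-0.5, 3.4, 0.0], 0.12, 1], [[-0.1, 3.5, 0.0], 0.12, 1], [[0.3, 3.5, 0.0], 0.12, 1], [[0.8, 3.4, 0.0], 0.12, 1], [[1.2, 3.3, 0.0], 0.12, 1], [[1.5, 3.1, 0.0], 0.12, 1], [[1.9, 2.9, 0.0], 0.12, 1], [[2.2, 2.7, 0.0], 0.08, 1], [[1.3, 3.5, 0.3], 0.0, 1], [[1.3, 3.5, 0.3], 0.0, 1], [[1.3, 3.5, 0.3], 0.0, 1], [[1.3, 3.5, 0.3], 0.0, 1], [[1.3, 3.5, 0.3], 0.0, 1], [[1.3, 3.5, 0.3], 0.0, 1], [[1.3, 3.5, 0.3], 0.0, 1], [[-0.7, 3.3, 0.1], 0.0, 1], [[-0.7, 3.3, 0.1], 0.0, 1], [[-0.7, 3.3, 0.1], 0.0, 1], [[-0.7, 3.3, 0.1], 0.0, 1], [[-0.7, 3.3, 0.1], 0.0, 1], [[-0.7, 3.3, 0.1], 0.0, 1], [[-0.7, 3.3, 0.1], 0.0, 1], [[-1.8, 2.7, 0.5], 0.0, 1], [[-1.8, 2.7, 0.5], 0.0, 1], [[-1.8, 2.7, 0.5], 0.0, 1], [[-1.8, 2.7, 0.5], 0.0, 1]]
```

Emit:
step_arm --increments '[[[-1.7,3.0,0.0],0.12,1],[[-1.3,3.2,0.0],0.12,1],[[-0.9,3.4,0.0],0.12,1],[[-0.5,3.4,0.0],0.12,1],[[-0.1,3.5,0.0],0.12,1],[[0.3,3.5,0.0],0.12,1],[[0.8,3.4,0.0],0.12,1],[[1.2,3.3,0.0],0.12,1]]'

```text
time_s: 0.77
ee_pos: [404.3, 423.0, 195.6]
tcp_rot: [0.992, 0.124, -0.005, 0.001]
force: [0.8, -0.4, -0.5]
gripper_width: 85.8
```

```bash
python3 -c "
from h import *
plan([(560,100,180),(500,-130,170),(421,-234,150)],-3,step=40)"
```

```text
19
[[[0.8, 3.9, 0.2], 0.12, 1], [[1.3, 3.8, 0.2], 0.12, 1], [[1.7, 3.6, 0.2], 0.06, 1], [[1.9, 3.5, 0.2], 0.0, 1], [[1.9, 3.5, 0.2], 0.0, 1], [[1.9, 3.5, 0.2], 0.0, 1], [[1.9, 3.5, 0.2], 0.0, 1], [[1.9, 3.5, 0.2], 0.0, 1], [[1.9, 3.5, 0.2], 0.0, 1], [[-0.8, 3.9, 0.2], 0.0, 1], [[-0.8, 3.9, 0.2], 0.0, 1], [[-0.8, 3.9, 0.2], 0.0, 1], [[-0.8, 3.9, 0.2], 0.0, 1], [[-0.8, 3.9, 0.2], 0.0, 1], [[-0.8, 3.9, 0.2], 0.0, 1], [[-1.8, 2.7, 0.5], 0.0, 1], [[-1.8, 2.7, 0.5], 0.0, 1], [[-1.8, 2.7, 0.5], 0.0, 1], [[-1.8, 2.7, 0.5], 0.0, 1]]
```

Tracking is good, so I carry on.

Emit:
step_arm --increments '[[[0.8,3.9,0.1],0.12,1],[[1.3,3.8,0.1],0.12,1],[[1.7,3.6,0.1],0.06,1],[[1.9,3.5,0.1],0.0,1],[[1.9,3.5,0.1],0.0,1],[[1.9,3.5,0.1],0.0,1],[[1.9,3.5,0.1],0.0,1],[[1.9,3.5,0.1],0.0,1]]'

```text
time_s: 1.43
ee_pos: [541.8, 120.6, 185.3]
tcp_rot: [0.999, -0.035, -0.005, 0.002]
force: [0.9, 1.6, -0.2]
gripper_width: 85.3
```

Emit:
step_arm --increments '[[[1.5,3.5,0.1],0.0,1],[[-0.8,3.9,0.2],0.0,1],[[-0.8,3.9,0.2],0.0,1],[[-0.8,3.9,0.2],0.0,1],[[-0.8,3.9,0.2],0.0,1],[[-0.8,3.9,0.2],0.0,1],[[-0.8,3.9,0.2],0.0,1]]'

```text
time_s: 2.02
ee_pos: [490.5, -157.5, 172.4]
tcp_rot: [0.999, -0.035, -0.004, 0.003]
force: [1.1, -0.5, -0.6]
gripper_width: 85.3
```

```bash
python3 -c "
from h import *
print(tool((421.5,-234.6,140)))"
```

```text
(array([-6.34,  8.17,  3.24]), np.float64(-4.0183126367859545))
```

Emit:
step_arm --increments '[[[-1.8,2.6,0.6],0,1],[[-1.8,2.6,0.6],0,1],[[-1.5,2.0,0.6],0,1],[[-1.0,1.0,0.5],0,1],[[0,0,0],0,1]]'

```text
time_s: 2.43
ee_pos: [414.5, -248.2, 149.4]
tcp_rot: [0.999, -0.043, -0.005, 0.004]
force: [-0.2, -0.4, -0.2]
gripper_width: 85.5
```

```bash
python3 - <<'E'
from h import *
print(tool((421.5,-234.6,140)),ctrl.state()['tcp_rot'])
d=grab('wrist');im=d['pixels'].copy()
for z,c in((75,(0,255,0)),(0,(255,0,0))):
  for a in np.linspace(0,6.28,24):
    u,v=proj(d,[421.5+27.5*np.cos(a),-234.6+27.5*np.sin(a),z]);
    if abs(u)<2000 and abs(v)<2000: cv2.circle(im,(int(u),int(v)),1,c,-1)
cv2.imwrite('pics/w1.png',im)
E
```

```text
(array([ 0.59, -1.42,  0.94]), np.float64(-4.9102329166019585)) [ 0.99906335 -0.04281635 -0.00461836  0.00422436]
```

View pics/w1.png

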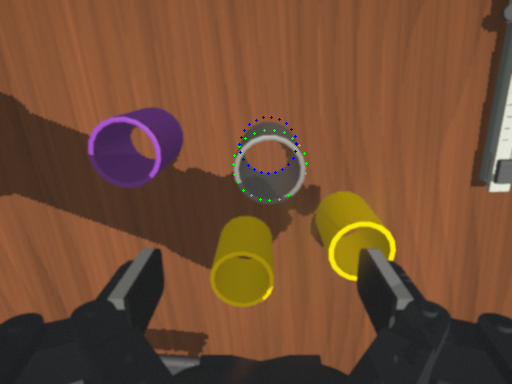

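The wrist view shows the tall grey rim at (269,169), between two yellow tubes and the purple one. The overlay agrees to about 3 px, so the tube's y is about -236.5. I align and descend.

Emit:
step_arm --increments '[[[0.6,-1.2,1.5],-0.02,1],[[0,0,2.0],0,1],[[0,0,1.0],0,1],[[0,0,0],0,1]]'

```text
time_s: 2.82
ee_pos: [427.9, -233.0, 104.6]
tcp_rot: [1.0, -0.03, -0.002, 0.004]
force: [0.5, -0.0, -0.9]
gripper_width: 85.7
```

```bash
python3 -c "
from h import *
print(tool((421.5,-236.5,40)))"
```

```text
(array([-0.62,  0.39,  6.46]), np.float64(-3.4174908492963807))
```

Emit:
step_arm --increments '[[[-0.5,0.3,0.3],0,1],[[0,0,0],0,1]]'

```text
time_s: 2.98
ee_pos: [423.5, -234.6, 101.7]
tcp_rot: [1.0, -0.028, -0.002, 0.004]
force: [-0.0, -0.8, 0.2]
gripper_width: 85.7
```

```bash
python3 -c "
from h import *
print(tool((421.5,-236.5,40)))"
```

```text
(array([-0.19,  0.2 ,  6.17]), np.float64(-3.2453197723532856))
```

Emit:
step_arm --increments '[[[-0.2,0.2,1.2],0,1],[[0,0,1.5],0,1],[[0,0,1.5],0,1],[[0,0,1.0],0,1],[[0,0,0.3],0,1],[[0,0,0],0,1]]'

```text
time_s: 3.48
ee_pos: [425.6, -238.1, 49.1]
tcp_rot: [1.0, -0.028, 0.002, 0.004]
force: [0.7, -0.4, 0.8]
gripper_width: 85.3
```

```bash
python3 -c "
from h import *
print(tool((421.5,-236.5,40)))"
```

```text
(array([-0.42, -0.14,  0.91]), np.float64(-3.2105839878341054))
```

Emit:
step_arm --increments '[[[-0.4,-0.1,0.8],0,1],[[0,0,0],0,1],[[0,0,0],0,0.2],[[0,0,0],0,0.0],[[0,0,0],0,-1],[[0,0,0],0,-1],[[0,0,0],0,-1],[[0,0,0],0,-1]]'

```text
time_s: 4.15
ee_pos: [409.0, -237.1, 45.6]
tcp_rot: [0.999, -0.031, -0.007, -0.001]
force: [-8.0, 1.3, 12.7]
gripper_width: 12.4
```

```bash
python3 -c "
from h import *
print(tool((510,-30,41)),ctrl.state()['force'])"
```

```text
(array([  8.8 , -21.3 ,   0.46]), np.float64(-3.5443080551932216)) [-8.03481746  1.29370842 12.66065366]
```

```bash
python3 - <<'E'
from h import *
a=grab('wrist')['pixels'];b=grab('scene')['pixels'][150:310,40:240]
b=cv2.resize(b,(480,384),interpolation=cv2.INTER_CUBIC)
cv2.imwrite('pics/w2.png',cv2.resize(np.hstack([a,b]),(800,310)))
print(ctrl.state()['gripper_width'],ctrl.state()['ee_pos'],ctrl.state()['force'])
E
```

```text
0.21000912465164173 [ 410.49554802 -237.51911912   45.53858579] [-5.40957711  0.59590622 14.11885962]
```

View pics/w2.png

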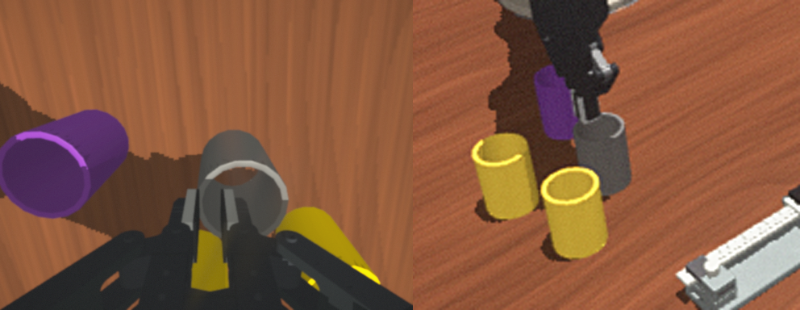

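```bash
python3 - <<'E'
from h import *
w=grab('wrist');s=grab('scene')
print(ray(w,301,244,75),ray(s,139.2,215.6,75))
print('scene orig tube rim (from first view 211,334)',)
import pickle;D=pickle.load(open('d0.pkl','rb'));print(ray(D['scene'],211/1.5625,334/1.5625,75))
st=ctrl.state();print(st['ee_pos'],st['tcp_rot'])
for n,d in(('w',w),('s',s)): print(n,proj(d,st['ee_pos']))
E
```

```text
[ 429.59637261 -234.77733347   75.        ] [ 439.65211596 -234.5651568    75.        ]
scene orig tube rim (from first view 211,334)
[ 428.1388117 -236.961092    75.       ]
[ 410.69346036 -237.49585487   45.51776105] [ 9.99517719e-01 -3.06085568e-02 -5.23866468e-03 -3.43320917e-05]
w [261.79464092 225.35510253]
s [131.92031024 221.33828991]
```

```bash
python3 - <<'E'
from h import *
a=grab('wrist')['pixels'][150:384,150:450];b=grab('scene')['pixels'][150:270,80:200];c=grab('top')['pixels'][190:280,340:430]
R=lambda x,h:cv2.resize(x,(int(x.shape[1]*h/x.shape[0]),h),interpolation=cv2.INTER_CUBIC)
cv2.imwrite('pics/w3.png',np.hstack([R(a,290),R(b,290)[:,:210],R(c,290)[:,:215]]))
print(ctrl.state()['gripper_width'])
E
```

```text
-0.16919363233003096
```

View pics/w3.png

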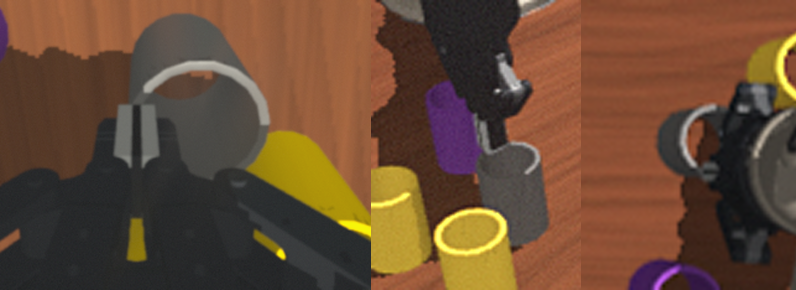

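The tube still stands, but it moved about 11 mm in +x. The fingers are shut at its -x wall, so it was not gripped. I open slightly and then rise.

Emit:
step_arm --increments '[[[0,0,0],0,-0.7],[[0,0,0],0,-0.7],[[0,0,0],0,-0.7]]'

```text
time_s: 4.75
ee_pos: [410.6, -238.3, 46.8]
tcp_rot: [0.999, -0.031, -0.004, 0.0]
force: [-0.1, 0.3, 0.0]
gripper_width: 13.0
```

```bash
python3 - <<'E'
from h import *
st=ctrl.state();print(st['ee_pos'],st['gripper_width'],st['force'],st['wrist_torque'])
a=grab('wrist')['pixels'][100:384,100:450];b=grab('scene')['pixels'][150:270,80:200]
R=lambda x,h:cv2.resize(x,(int(x.shape[1]*h/x.shape[0]),h),interpolation=cv2.INTER_CUBIC)
cv2.imwrite('pics/w4.png',np.hstack([R(a,400),R(b,400)[:,:300]]))
E
```

```text
[ 410.64841824 -238.2734816    46.84990187] 12.975690784395264 [-0.1355465   0.27540739  0.00696207] [ 0.00278363 -0.01131232 -0.03018519]
```

View pics/w4.png

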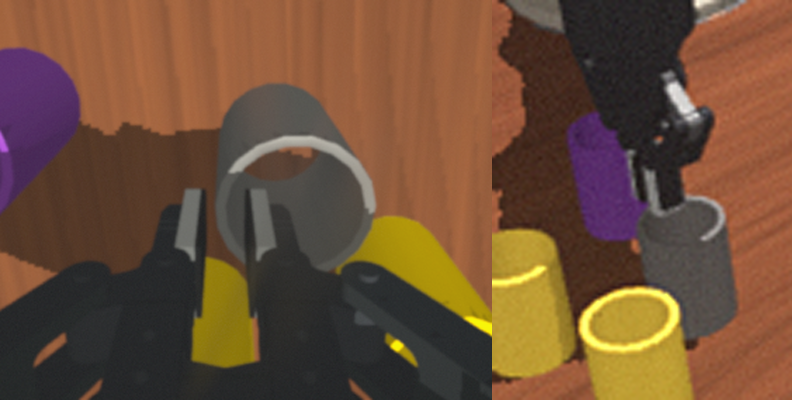

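The picture shows the left finger outside the tube's -x wall at (190,220) and the right finger inside the bore at (260,220). So the fingers straddle the wall. A wall pinch is a good way to drag the standing tube, and it keeps the fingers well above the caliper, so I use it.

Emit:
step_arm --increments '[[[0,0,0],0,-1],[[0,0,0],0,-1],[[0,0,0],0,-1],[[0.1,-0.4,0],0,-1],[[0.1,-0.8,0],0,-1],[[0.2,-1.0,0],0,-1],[[0.2,-1.0,0],0,-1],[[0,0,0],0,-1]]'

```text
time_s: 5.52
ee_pos: [419.9, -202.7, 46.1]
tcp_rot: [1.0, -0.031, -0.005, -0.0]
force: [-0.1, 0.0, -0.1]
gripper_width: 0.2
```

```bash
cat >> h.py <<'E'
def rim(w):
    im=w['pixels'];h=cv2.cvtColor(im,cv2.COLOR_BGR2HSV)
    return h
E
python3 - <<'E'
from h import *
st=ctrl.state();print(st['ee_pos'],st['gripper_width'],st['force'])
cv2.imwrite('pics/w5.png',grab('wrist')['pixels'])
print(tool((471,23,46)))
E
```

```text
[ 419.88457805 -202.68330862   46.1120007 ] 0.20448866683704142 [-0.08076207  0.04376042 -0.08062871]
(array([ 3.710e+00, -2.293e+01,  2.000e-02]), np.float64(-3.545873984382939))
```

View pics/w5.png

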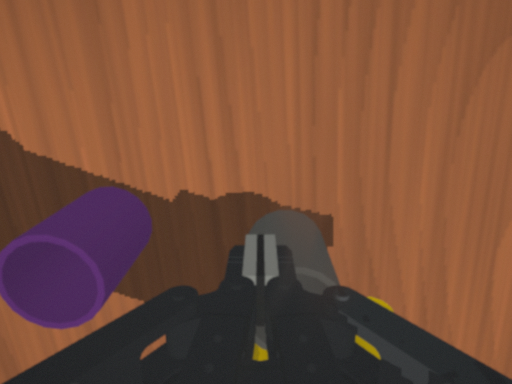

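```bash
python3 - <<'E'
from h import *
w=grab('wrist');s=grab('scene');e=ctrl.state()['ee_pos']
R=cv2.Rodrigues(np.array(w['rvec'],float))[0];print('cam',-R.T@np.array(w['tvec'],float).ravel())
for dz in(-20,0,20,30,40):print(dz,proj(w,e+[0,0,dz]))
print('tube base far edge',ray(w,290,211,0),'rim right edge',ray(w,333,285,75))
for y in (-235,-220,-205,-190):print(y,'rim c',proj(w,[432,y,75]),'far base',proj(w,[432,y+27.5,0]))
im=s['pixels'].copy()
for z in(46,75):
  u,v=proj(s,[*e[:2],z]);print(z,u,v);cv2.circle(im,(round(u),round(v)),1,(0,255,0) if z==46 else (0,0,255),-1)
for z,c in((75,(0,255,255)),(0,(255,255,0))):
  for a in np.linspace(0,6.28,20):
    u,v=proj(s,[432+27.5*np.cos(a),-235+27.5*np.sin(a),z]);im[round(v),round(u)]=c
cv2.imwrite('pics/s6.png',cv2.resize(im[140:270,80:240],(800,650)).astype(np.uint8)[:600])
E
```

```text
cam [ 425.64735462 -124.99854201  218.57998461]
-20 [261.15427066 214.49201336]
0 [260.92260284 228.28711147]
20 [260.63891855 245.17962895]
30 [260.47176998 255.13280658]
40 [260.28348337 266.34468858]
tube base far edge [ 438.81634581 -214.73230213    0.        ] rim right edge [ 454.09457162 -224.63378187   75.        ]
-235 rim c [289.13232439 304.75016915] far base [279.79212625 201.87973697]
-220 rim c [287.99964087 279.1183177 ] far base [278.78412886 181.24720004]
-205 rim c [286.80239522 252.0254694 ] far base [277.73483556 159.76938355]
-190 rim c [285.53490551 223.34304619] far base [276.64165553 137.39325672]
46 146.73090560615816 216.39297312137722
75 145.1829258621438 205.70679840237844
```

View pics/s6.png

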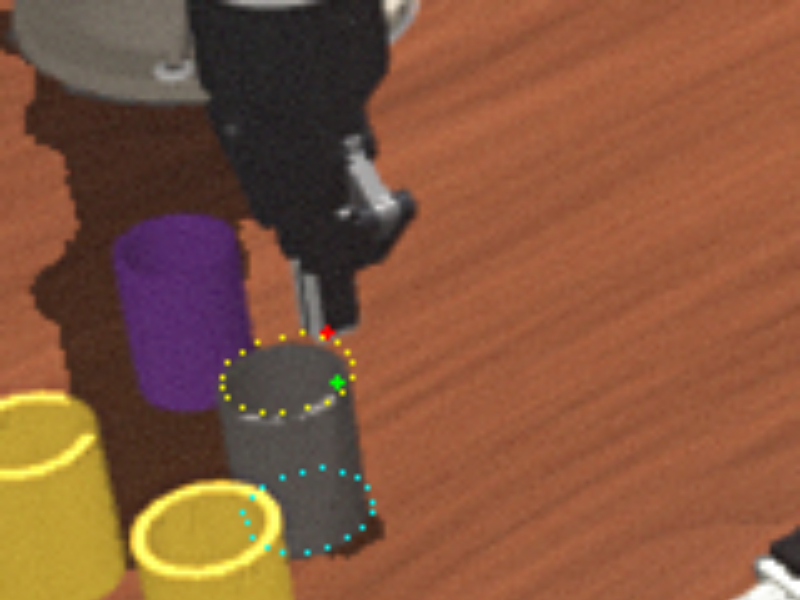

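```bash
python3 - <<'E'
from h import *
import pickle
w=grab('wrist');D=pickle.load(open('d0.pkl','rb'));t=D['top']
def pr(d,x0,x1,y0,y1):
    h=cv2.cvtColor(d['pixels'],cv2.COLOR_BGR2HSV)
    m=((h[...,0]>125)&(h[...,0]<160)&(h[...,1]>80)).astype(np.uint8)
    k=np.zeros_like(m);k[y0:y1,x0:x1]=m[y0:y1,x0:x1];return k,h
k,h=pr(w,0,170,170,340)
v=h[...,2][k>0];print('V pct',np.percentile(v,[10,50,90,97]),'S',np.percentile(h[...,1][k>0],[10,50,90]))
ys,xs=np.nonzero(k);print('bbox',xs.min(),xs.max(),ys.min(),ys.max())
# rim ~ leftmost, bottom extents in w5: ellipse approx bbox x 0..105,y 235..328
c=ray(w,52.5,281,75);l=ray(w,0,283,75);r=ray(w,105,279,75);print('wrist purple c',c,'diam',np.linalg.norm(l-r))
k,_=pr(t,300,420,220,340);ys,xs=np.nonzero(k);print('top bbox',xs.min(),xs.max(),ys.min(),ys.max())
print('top purple',ray(t,371.8,283.3,75))
print('wrist by z: ',[ (z,ray(w,52.5,281,z)[:2].round(1),np.linalg.norm(ray(w,0,283,z)-ray(w,105,279,z)).round(1)) for z in (35,45,55,65,75)])
print(ray(D['scene'],210/1.5625,331/1.5625,75), proj(D['scene'],[421.6,-235,75])*1.5625)
E
```

```text
V pct [ 85.  91. 106. 111.] S [130. 136. 141.]
bbox 0 151 183 324
wrist purple c [ 314.54450283 -215.87574442   75.        ] diam 53.17075282365725
top bbox 355 384 271 295
top purple [ 315.0962099  -210.76167924   75.        ]
wrist by z:  [(35, array([ 283.7, -240.8]), np.float64(68.0)), (45, array([ 291.4, -234.5]), np.float64(64.3)), (55, array([ 299.1, -228.3]), np.float64(60.6)), (65, array([ 306.8, -222.1]), np.float64(56.9)), (75, array([ 314.5, -215.9]), np.float64(53.2))]
[ 421.51925362 -234.03496593   75.        ] [209.42891806 331.32959047]
```

The two views and the earlier 14 N upward force agree. With the fingers shut, their tips are about 28 mm higher than the reported TCP, and about 13 mm higher again when open. So I had only touched the rim from above. I rise, open, measure the tube again by numbers, and then go in about 35 mm lower.

Emit:
step_arm --increments '[[[0,0,-2.5],0,-1],[[0,0,-3.0],0,0],[[0,1.2,-2.0],0,1],[[0,1.2,-0.5],0,1],[[0,0.8,0],0,1],[[0,0,0],0,1],[[0,0,0],0,1]]'

```text
time_s: 6.3
ee_pos: [415.2, -241.5, 127.9]
tcp_rot: [0.999, -0.035, -0.006, 0.001]
force: [0.2, -0.6, 0.1]
gripper_width: 72.3
```

```bash
cat > rim.py <<'E'
from h import *
def rimfit(w,p,z=75):
    # grey low-saturation blob near projected point, brightest ring part
    h=cv2.cvtColor(w['pixels'],cv2.COLOR_BGR2HSV);u,v=proj(w,[p[0],p[1],z])
    m=((h[...,1]<60)&(h[...,2]>105)).astype(np.uint8)
    yy,xx=np.mgrid[:384,:512];m[(xx-u)**2+(yy-v)**2>75**2]=0
    n,l,s,c=cv2.connectedComponentsWithStats(m,connectivity=8)
    i=1+np.argmax(s[1:,4]);ys,xs=np.nonzero(l==i)
    e=cv2.fitEllipse(cv2.convexHull(np.c_[xs,ys].astype(np.float32)))
    c0=ray(w,*e[0],z);r=ray(w,xs.max(),e[0][1],z)[0]-ray(w,xs.min(),e[0][1],z)[0]
    return c0[:2],r,s[i],e
if __name__=='__main__':
    w=grab('wrist','w7.png');st=ctrl.state();print(st['ee_pos'],st['gripper_width'],st['tcp_rot'])
    c,r,s,e=rimfit(w,(432,-236));print(c,'diam',r,s,e);print(tool((c[0],c[1],60)))
E
python3 rim.py
```

```text
[ 414.87978206 -241.43093234  127.61589337] 78.493501219603 [ 0.99937542 -0.03466943 -0.00675304  0.00109126]
[ 433.8998047  -237.16110925] diam 53.33843310661342 [250 152  77  55 757] ((288.2177429199219, 186.64218139648438), (71.21207427978516, 76.46356201171875), 81.21502685546875)
(array([ 1.87, -0.56,  6.76]), np.float64(-3.9747325636480833))
```

Emit:
step_arm --increments '[[[1.0,-0.3,1.0],0,1],[[0.8,-0.2,2.0],0,1],[[0,0,2.0],0,1],[[0,0,0],0,1]]'

```text
time_s: 6.68
ee_pos: [431.5, -235.8, 72.5]
tcp_rot: [0.999, -0.035, -0.009, -0.0]
force: [-0.9, 0.9, -0.3]
gripper_width: 85.7
```

```bash
python3 - <<'E'
from rim import *
w=grab('wrist');print(rimfit(w,(433.5,-236))[:3]);print(ctrl.state()['ee_pos'],tool((433.5,-236.5,10)))
E
```

```text
(array([ 435.46004155, -230.5781135 ]), np.float64(48.6709254343412), array([225, 186,  90,  39, 812], dtype=int32))
[ 432.05511363 -236.12497123   73.83678684] (array([0.15, 0.03, 6.38]), np.float64(-4.001402274122532))
```

Emit:
step_arm --increments '[[[0.15,0,1.2],0,1],[[0,0,1.2],0,1],[[0,0,1.0],0,1],[[0,0,0.8],0,1],[[0,0,0.5],0,1],[[0,0,0],0,1]]'

```text
time_s: 7.23
ee_pos: [432.5, -236.0, 25.0]
tcp_rot: [0.999, -0.035, -0.008, -0.0]
force: [0.2, 0.6, -0.3]
gripper_width: 85.6
```

```bash
python3 - <<'E'
from h import *
print(tool((433.5,-236.5,7)),ctrl.state()['force'])
E
```

```text
(array([0.1 , 0.04, 1.8 ]), np.float64(-4.020660331193231)) [ 0.24230046  0.6453486  -0.28904379]
```

Emit:
step_arm --increments '[[[0.1,0,0.7],0,1],[[0,0,0.6],0,1],[[0,0,0.3],0,1],[[0,0,0],0,1],[[0,0,0],0,0.5],[[0,0,0],0,0.35],[[0,0,0],0,0.2],[[0,0,0],0,0.1]]'

```text
time_s: 7.9
ee_pos: [434.4, -236.8, 8.9]
tcp_rot: [0.999, -0.036, -0.007, 0.0]
force: [-1.0, 0.4, -4.0]
gripper_width: 54.1
```

```bash
python3 - <<'E'
from h import *
s=ctrl.state();print(s['gripper_width'],s['ee_pos'],s['force'])
E
```

```text
54.064592685036885 [ 434.36047237 -236.80114326    8.91765829] [-1.00849038  0.42887878 -4.01183307]
```

Emit:
step_arm --increments '[[[0,0,0],0,-1],[[0,0,0],0,-1],[[0,0,0.1],0,-1],[[0,0,0.1],0,-1],[[0,0,0],0,-1]]'

```text
time_s: 8.32
ee_pos: [434.1, -236.5, 9.1]
tcp_rot: [0.999, -0.036, -0.007, -0.001]
force: [-0.3, 0.3, -4.1]
gripper_width: 53.7
```

```bash
python3 - <<'E'
from h import *
from rim import rimfit
s=ctrl.state();print(s['gripper_width'],s['ee_pos'],s['force'])
ori=np.array([648.3,61.9]);a=np.radians(-3.2);xd=np.array([np.cos(a),np.sin(a)]);yd=np.array([-xd[1],xd[0]])
for c in((-150,-45),(-41,-45),(-41,-36)):print(c,ori+c[0]*xd+c[1]*yd)
print(tool((*(ori-150*xd-45*yd),s['ee_pos'][2])))
E
```

```text
53.727398650334365 [ 434.11537633 -236.53506887    9.09956584] [-0.30562049  0.2869241  -4.08159277]
(-150, -45) [496.02191765  25.34339136]
(-41, -45) [604.85196094  19.25884732]
(-41, -36) [605.35435449  28.24481419]
(array([  4.3 , -26.56,  -0.  ]), np.float64(-4.095900568471973))
```

The full -4 N suggests I am carrying the tube's weight. I press down a little.

Emit:
step_arm --increments '[[[0,0,0.2],0,-1],[[0,0,0.2],0,-1],[[0,0,0],0,-1]]'

```text
time_s: 8.57
ee_pos: [434.4, -236.7, 9.3]
tcp_rot: [0.999, -0.036, -0.006, -0.003]
force: [-0.2, -0.5, -3.8]
gripper_width: 54.1
```

Emit:
step_arm --increments '[[[0,0,0.3],0,-1],[[0,0,0.4],0,-1]]'

```text
time_s: 8.73
ee_pos: [435.4, -236.5, 8.0]
tcp_rot: [0.999, -0.037, -0.005, -0.006]
force: [-23.0, 14.8, 98.0]
gripper_width: 54.0
```

```bash
python3 - <<'E'
from h import *
s=ctrl.state();print(s['gripper_width'],s['ee_pos'],s['force'])
E
```

```text
54.02626583017375 [ 435.37742797 -236.54480368    8.02011421] [-23.03985616  14.80427944  97.97520137]
```

Emit:
step_arm --increments '[[[0,0,-0.05],0,-1]]'

```text
time_s: 8.82
ee_pos: [435.8, -236.9, 10.0]
tcp_rot: [0.999, -0.037, -0.004, -0.006]
force: [1.0, 0.2, -4.7]
gripper_width: 53.4
```

Emit:
step_arm --increments '[[[0,0,0],0,0.5],[[0,0,0],0,0.5],[[0,0,0],0,0.5],[[0,0,0],0,0.2],[[0,0,0],0,0.2],[[0,0,0],0,0.2]]'

```text
time_s: 9.32
ee_pos: [437.1, -237.6, 10.7]
tcp_rot: [0.999, -0.037, -0.002, -0.006]
force: [-1.9, 1.5, 6.5]
gripper_width: 53.7
```

Emit:
step_arm --increments '[[[0,0,0.1],0,0.2],[[0,0,0.1],0,0.2]]'

```text
time_s: 9.48
ee_pos: [437.1, -237.6, 10.6]
tcp_rot: [0.999, -0.038, -0.002, -0.007]
force: [-6.6, 4.2, 27.1]
gripper_width: 53.5
```

The tube is on the bench, lightly pressed. I start sliding.

Emit:
step_arm --increments '[[[0.05,-0.4,0],0,0],[[0.1,-0.8,0],0,0],[[0.15,-1.0,0],0,0],[[0.15,-1.0,0],0,0]]'

```text
time_s: 9.82
ee_pos: [443.7, -208.3, 10.8]
tcp_rot: [0.999, -0.04, -0.002, -0.005]
force: [-0.0, -3.1, 2.6]
gripper_width: 53.8
```

Emit:
step_arm --increments '[[[0.15,-1.2,0.02],-0.004,0],[[0.15,-1.2,0.02],-0.004,0],[[0.15,-1.2,0.02],-0.004,0],[[0.15,-1.2,0.02],-0.004,0],[[0.15,-1.2,0.02],-0.004,0]]'

```text
time_s: 10.23
ee_pos: [458.6, -147.4, 10.8]
tcp_rot: [1.0, -0.03, 0.0, -0.001]
force: [-0.7, -3.2, 5.6]
gripper_width: 53.9
```

Remaining to the mouth's front: x +37, y +173. θ is about -3.4°.

Emit:
step_arm --increments '[[[0.2,-1.3,0.02],0,0],[[0.2,-1.3,0.02],0,0],[[0.2,-1.3,0.02],0,0],[[0.2,-1.3,0.02],0,0],[[0.2,-1.3,0.02],0,0],[[0.2,-1.3,0.02],0,0],[[0.2,-1.3,0.02],0,0],[[0.2,-1.3,0.02],0,0]]'

```text
time_s: 10.9
ee_pos: [484.7, -40.6, 11.0]
tcp_rot: [1.0, -0.03, 0.004, 0.003]
force: [-1.5, -5.9, 7.4]
gripper_width: 54.0
```

```bash
python3 - <<'E'
from h import *
print(tool((496,25.3,10.8)),tool((604.9,19.3,10.8)),ctrl.state()['force'])
E
```

```text
(array([ 0.74, -6.64,  0.02]), np.float64(-3.380015329643291)) (array([11.65, -6.69,  0.02]), np.float64(-3.380015329643291)) [-1.48498576 -5.88932766  7.39254616]
```

Emit:
step_arm --increments '[[[0.1,-1.2,0.02],0,0],[[0.1,-1.2,0.02],0,0],[[0.1,-1.2,0.02],0,0],[[0.1,-0.8,0.02],0,0],[[0.1,-0.5,0.02],0,0],[[0,0,0],0,0]]'

```text
time_s: 11.4
ee_pos: [494.9, 12.4, 11.2]
tcp_rot: [1.0, -0.027, 0.006, 0.006]
force: [0.9, -2.7, 0.2]
gripper_width: 53.9
```

```bash
python3 - <<'E'
from h import *
print(tool((604.9,19.3,10.8)),ctrl.state()['ee_pos'],ctrl.state()['force'])
t=grab('top');s=grab('scene')
a=cv2.resize(t['pixels'][125:225,230:400],(800,470),interpolation=cv2.INTER_CUBIC)
cv2.imwrite('pics/t8.png',a)
E
```

```text
(array([10.95, -1.27,  0.04]), np.float64(-3.0594618745445934)) [494.88270652  12.44641047  11.22177521] [ 0.85989278 -2.70372008  0.1820166 ]
```

View pics/t8.png

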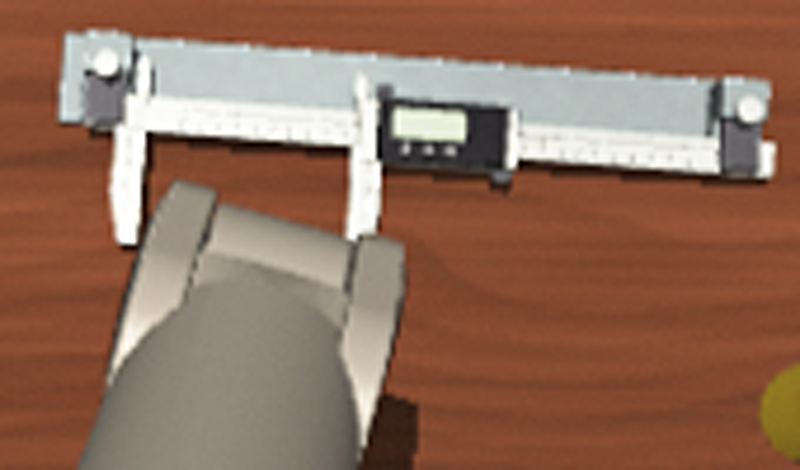

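The arm hides the tube in the top view. The caliper is unmoved, with the jaws at (130,240) and (360,240). I slide into the mouth.

Emit:
step_arm --increments '[[[0.5,-0.2,0.03],0,0],[[0.9,-0.2,0.03],0,0],[[0.9,-0.2,0.03],0,0],[[0.9,-0.2,0.03],0,0],[[0.9,-0.1,0.03],0,0]]'

```text
time_s: 11.92
ee_pos: [510.5, 16.5, 11.1]
tcp_rot: [0.999, -0.029, -0.019, 0.004]
force: [-22.0, -1.1, 42.8]
gripper_width: 53.3
```

```bash
python3 - <<'E'
from h import *
print(tool((604.9,21,10.8)),ctrl.state()['force'],ctrl.state()['tcp_rot'])
E
```

```text
(array([ 9.4 , -1.  ,  0.03]), np.float64(-3.3068842430744327)) [-22.03634119  -1.13348766  42.80727588] [ 0.99939291 -0.02876216 -0.01925875  0.00395496]
```

Emit:
step_arm --increments '[[[0,0,-0.03],0,0],[[0,0,-0.02],0,0]]'

```text
time_s: 12.08
ee_pos: [508.8, 17.2, 11.8]
tcp_rot: [0.999, -0.029, -0.021, 0.003]
force: [0.6, -0.7, -2.8]
gripper_width: 53.9
```

Emit:
step_arm --increments '[[[0.4,-0.05,-0.03],0,0],[[0.5,-0.05,-0.03],0,0]]'

```text
time_s: 12.25
ee_pos: [512.4, 18.1, 11.6]
tcp_rot: [0.999, -0.029, -0.027, 0.003]
force: [-13.8, -2.2, 24.8]
gripper_width: 53.6
```

Dragging along +x tilts the tool forward, because friction at the foot and the press feed each other. I drag back a little under light pressure to undo the tilt, then push without gripping hard.

Emit:
step_arm --increments '[[[-0.3,0,0.02],0,0],[[-0.5,0,0.04],0,0],[[-0.5,0,0.06],0,0]]'

```text
time_s: 12.5
ee_pos: [504.0, 20.1, 11.7]
tcp_rot: [0.999, -0.029, -0.023, 0.003]
force: [3.6, 0.1, 3.7]
gripper_width: 54.2
```

Emit:
step_arm --increments '[[[-0.4,0,0.12],0,0],[[-0.5,0,0.14],0,0],[[-0.5,0,0.14],0,0]]'

```text
time_s: 12.75
ee_pos: [499.4, 21.4, 11.2]
tcp_rot: [1.0, -0.029, -0.013, 0.002]
force: [4.5, -0.5, 7.2]
gripper_width: 53.9
```

Emit:
step_arm --increments '[[[-0.5,0,0.14],0,0],[[-0.5,0,0.14],0,0],[[-0.5,0,0.12],0,0],[[-0.4,0,0.12],0,0]]'

```text
time_s: 13.08
ee_pos: [493.5, 23.1, 10.8]
tcp_rot: [1.0, -0.03, 0.002, 0.002]
force: [5.8, -2.0, 9.2]
gripper_width: 53.8
```

Emit:
step_arm --increments '[[[-0.4,0,0.13],0,0],[[-0.4,0,0.12],0,0],[[0,0,0],0,0.42],[[0,0,-0.1],0,0.42],[[0,0,0],0,0.42]]'

```text
time_s: 13.5
ee_pos: [490.9, 24.5, 11.5]
tcp_rot: [1.0, -0.03, 0.008, 0.001]
force: [0.2, -0.8, 0.4]
gripper_width: 60.8
```

```bash
python3 - <<'E'
from h import *
s=ctrl.state();print(tool((604.9,21,12)),s['ee_pos'],s['force'],s['tcp_rot'],s['gripper_width'])
E
```

```text
(array([11.4 , -0.33, -0.05]), np.float64(-3.3851788668806497)) [490.87975603  24.47856914  11.52723724] [ 0.2284102  -0.75757959  0.35788444] [ 0.9995295  -0.0295445   0.00813967  0.00128673] 60.76813522378174
```

Emit:
step_arm --increments '[[[0.3,0,0],0,0.42],[[0.5,0,0.01],0,0.42],[[0.6,0,0.01],0,0.42],[[0.6,0,0.01],0,0.42],[[0.6,0,0.01],0,0.42],[[0.6,0,0.01],0,0.42]]'

```text
time_s: 14.0
ee_pos: [518.1, 23.4, 8.8]
tcp_rot: [1.0, -0.029, 0.001, 0.001]
force: [-2.8, -0.5, 2.3]
gripper_width: 60.6
```

```bash
python3 - <<'E'
from h import *
s=ctrl.state();print(tool((604.9,19.3,12)),s['ee_pos'],s['force'],s['tcp_rot'],s['gripper_width'])
w=grab('wrist');cv2.imwrite('pics/w9.png',w['pixels'])
h=cv2.cvtColor(w['pixels'],cv2.COLOR_BGR2HSV)
m=((h[...,1]<60)&(h[...,2]>105)).astype(np.uint8)
n,l,st,c=cv2.connectedComponentsWithStats(m);print([ (a.tolist(),b.round().tolist()) for a,b in zip(st[1:],c[1:]) if a[4]>60])
e=s['ee_pos'];print('expect rim at',proj(w,[e[0]+3,e[1],75]),'left/right',proj(w,[e[0]-24,e[1],75]),proj(w,[e[0]+30,e[1],75]))
E
```

```text
(array([ 8.69, -0.09, -0.32]), np.float64(-3.2883374532681517)) [518.06745661  23.39422578   8.79910768] [-2.78321598 -0.46503199  2.266186  ] [ 0.99958679 -0.02869364  0.00120916  0.00120831] 60.614216517958695
[([378, 122, 134, 38, 4407], [450.0, 141.0]), ([477, 176, 35, 174, 3200], [500.0, 280.0]), ([162, 240, 24, 32, 314], [174.0, 255.0]), ([334, 240, 31, 54, 514], [349.0, 264.0]), ([234, 242, 78, 29, 457], [276.0, 251.0]), ([156, 283, 12, 11, 86], [163.0, 287.0]), ([387, 359, 31, 19, 392], [400.0, 369.0])]
expect rim at [270.52385649 299.5797944 ] left/right [198.4417289  303.29606301] [343.11203859 295.83743563]
```

View pics/w9.png

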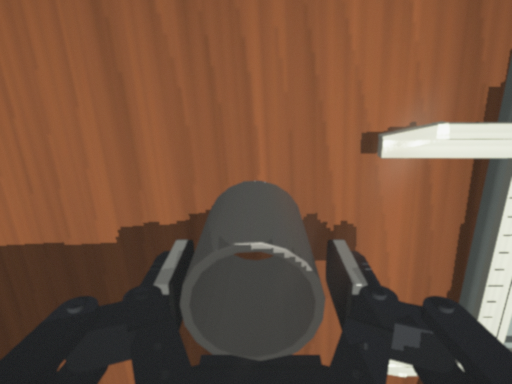

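The wrist view shows the tube standing between the pads with its rim at (253,300). The fixed jaw tip is at (380,140) and the path is clear. I keep pushing.

Emit:
step_arm --increments '[[[0.5,0,-0.04],0,0.42],[[0.6,0,-0.04],0,0.42],[[0.6,0,-0.04],0,0.42],[[0.6,0,-0.03],0,0.42],[[0.6,0,-0.03],0,0.42],[[0.6,0,-0.03],0,0.42]]'

```text
time_s: 14.55
ee_pos: [558.3, 21.0, 10.9]
tcp_rot: [1.0, -0.029, 0.002, 0.002]
force: [-1.7, -0.2, 0.4]
gripper_width: 60.3
```

Emit:
step_arm --increments '[[[0.5,0,-0.03],0,0.42],[[0.6,0,-0.03],0,0.42],[[0.6,0,-0.03],0,0.42],[[0.6,0,-0.03],0,0.42]]'

```text
time_s: 14.88
ee_pos: [584.0, 19.6, 12.4]
tcp_rot: [1.0, -0.029, 0.002, 0.002]
force: [-2.0, 0.6, 0.1]
gripper_width: 60.5
```

```bash
python3 - <<'E'
from h import *
s=ctrl.state();print(tool((608,20,11)),s['ee_pos'],s['force'],s['tcp_rot'])
E
```

```text
(array([ 2.39, -0.18,  0.14]), np.float64(-3.2728850157181433)) [583.99455724  19.60080387  12.35323656] [-1.98010261  0.58882642  0.08943152] [ 0.99958795 -0.02856103  0.00236784  0.00161136]
```

Emit:
step_arm --increments '[[[0.6,0,0],0,0.42],[[0.6,0,0],0,0.42],[[0.5,0,0],0,0.42],[[0.3,0,0],0,0.42],[[0,0,0],0,0.6],[[0,0,0],0,1],[[0,0,0],0,1],[[0,0,0],0,1]]'

```text
time_s: 15.55
ee_pos: [609.4, 18.1, 13.0]
tcp_rot: [1.0, -0.029, 0.004, 0.002]
force: [0.5, 0.1, -0.0]
gripper_width: 85.1
```

```bash
python3 - <<'E'
from h import *
s=ctrl.state();print(s['ee_pos'],s['force'],s['tcp_rot'],s['gripper_width'])
E
```

```text
[609.38113525  18.06367856  13.01438053] [ 0.4996255   0.05368835 -0.03465373] [ 0.9995808  -0.02854688  0.00446827  0.00182397] 85.09462523928983
```

Emit:
step_arm --increments '[[[0,0,-1.0],0,1],[[0,0,-2.0],0,1],[[0,0,-3.0],0,1],[[0,0,-3.0],0,1],[[0,0,-2.0],0,1],[[0,0,0],0,1]]'

```text
time_s: 16.05
ee_pos: [606.9, 17.8, 129.7]
tcp_rot: [1.0, -0.029, 0.003, 0.002]
force: [1.0, -0.5, 1.7]
gripper_width: 85.5
```

```bash
python3 - <<'E'
from rim import *
s=ctrl.state();print(s['ee_pos'],s['tcp_rot'])
w=grab('wrist');cv2.imwrite('pics/w10.png',w['pixels'])
u,v=proj(w,[606,18,75]);print('proj',u,v)
h=cv2.cvtColor(w['pixels'],cv2.COLOR_BGR2HSV)
# rim brightness profile: scan radial from centre for first bright ring
c=np.array([606.,18.])
for it in range(4):
    P=[]
    for a in np.linspace(0,2*np.pi,72,endpoint=False):
        # bore edge: transition to rim (bright) between r=18..33 at z=75
        rr=np.arange(16,36,.5);vals=[]
        for r in rr:
            x,y=proj(w,[c[0]+r*np.cos(a),c[1]+r*np.sin(a),75]);x,y=int(round(x)),int(round(y))
            vals.append(int(h[y,x,2]) if 0<=x<512 and 0<=y<384 and h[y,x,1]<60 else 0)
        vals=np.array(vals);ok=(vals>105)&(vals<200)
        if 4<=ok.sum()<=14: q=rr[ok].mean();P.append([c[0]+q*np.cos(a),c[1]+q*np.sin(a)])
    P=np.array(P);A=np.c_[2*P,np.ones(len(P))];sol=np.linalg.lstsq(A,(P**2).sum(1),rcond=None)[0]
    c=sol[:2];print(len(P),c,'mean wall r',np.sqrt(sol[2]+c@c))
ori=np.array([648.3,61.9]);a=np.radians(-3.2);xd=np.array([np.cos(a),np.sin(a)]);yd=np.array([-xd[1],xd[0]])
print('in caliper',(c-ori)@xd,(c-ori)@yd)
print(tool((*(ori-162*yd),100)),ori-162*yd)
E
```

```text
[606.94653796  17.76302666 129.66592897] [ 0.99956306 -0.029285    0.00340717  0.00211415]
proj 259.29372518993716 193.03380569820635
37 [601.54976333   9.29201925] mean wall r 31.523947154906494
35 [600.8973495    8.25210844] mean wall r 32.01266081901566
36 [600.95346617   8.26628451] mean wall r 31.83143951102042
34 [601.19667317   8.24313197] mean wall r 31.982278073230535
in caliper -44.03467450679301 -56.202582911148156
(array([ 3.97, 11.56,  2.82]), np.float64(-3.3408133761193772)) [639.25691619 -99.8474038 ]
```

```bash
python3 - <<'E'
from rim import *
import cv2
im=cv2.imread('pics/w10.png');w=grab('wrist')
for n,d in(('w',w),('t',grab('top'))):
    u,v=proj(d,[606,18,75]);h=cv2.cvtColor(d['pixels'],cv2.COLOR_BGR2HSV)
    if n=='w':
        H=h[int(v)-60:int(v)+60:5,int(u)-60:int(u)+60:5]
        for r in range(H.shape[0]): print(' '.join(f'{min(int(a),99):2d}/{b:3d}' for a,b in zip(H[r,:,1],H[r,:,2])))
E
```

```text
99/122 99/136 99/138 99/135 99/130 99/130 99/128 99/140 99/143 99/141 99/139 99/135 99/129 99/124 99/138 99/131 99/130 99/127 99/123 84/ 73 13/228 13/231 13/233 13/231
99/123 99/128 99/138 99/135 99/133 99/130 99/128 99/139 99/144 99/139 99/140 99/133 99/130 99/123 99/138 99/132 99/132 99/128 99/122 76/ 74 14/226 12/230 14/232 14/232
99/123 99/127 99/140 99/132 99/133 99/130 99/130 99/131 99/109 19/ 68 11/ 70 17/ 74 20/ 75 47/ 86 99/134 99/131 99/132 99/128 99/123 69/ 78 14/226 12/229 13/231 12/231
99/124 99/125 99/138 99/134 99/135 99/128 99/128 16/ 65 12/ 66 15/ 67 18/ 71 14/ 72 21/ 74 23/ 79 30/ 84 99/123 99/130 99/127 99/124 65/ 79 20/203 20/196 13/228 17/219
99/124 99/125 99/138 99/133 99/135 99/128 23/ 66 15/ 66 15/ 69 15/ 70 11/ 70 21/ 73 14/ 74 20/ 76 22/ 81 30/ 86 99/129 99/128 99/125 65/ 79 14/226 13/228 13/230 16/225
99/123 99/124 99/132 99/134 99/137 99/110 16/ 64 15/ 67 11/ 70 17/ 75  9/ 82 14/ 89 18/ 72 16/ 78 22/ 81 24/ 86 53/101 99/128 99/123 66/ 81 14/224 20/215 13/229 15/223
99/126 99/127 99/129 99/133 99/135 34/ 68 15/ 67 15/117 16/158 19/149 23/146 23/142 18/154 1
[... 2231 characters left out ...]
 21/204 22/128 19/119 19/146
99/ 63 99/ 63 99/ 64 99/ 68 99/ 68 99/ 69 99/ 67 99/ 68 99/ 69 99/ 70 99/ 66 99/ 74 99/ 70 99/ 69 99/ 67 99/118 99/122 99/126 92/108 25/145 21/206 21/207 18/181 19/204
99/ 62 99/ 63 99/ 69 99/ 68 99/ 69 99/ 70 99/ 68 99/ 67 99/ 65 99/ 70 99/ 65 99/ 73 99/ 70 99/ 71 99/104 99/119 99/125 99/125 94/109 24/151 21/209 21/206 19/186 18/200
99/ 62 99/ 65 99/ 69 99/ 68 99/ 68 99/ 70 99/ 69 99/ 67 99/ 67 99/ 72 99/ 66 99/ 73 99/ 67 99/ 68 99/ 63 99/ 66 99/ 74 80/ 80 58/ 88 25/162 22/207 21/206 20/183 18/195
99/ 62 99/ 64 99/ 66 99/ 70 99/ 70 99/ 73 66/ 77 67/ 76 70/ 77 53/ 82 50/ 82 55/ 84 53/ 82 51/ 80 52/ 79 39/ 85 42/ 91 39/ 92 34/ 98 22/166 21/206 22/205 20/191 19/149
```

The pixel map puts the rim centre at about (251,196), so the tube stands at about (600,16). In caliper axes that is x≈-46, y≈-49, well inside the mouth. Now to the slide.

Emit:
step_arm --increments '[[[0.6,1.8,0],0,1],[[0.8,2.5,0],0,1],[[0.8,2.5,0],0,1],[[0.8,2.5,0.5],0,1],[[0.6,1.5,1],0,1],[[0,0,0],0,1]]'

```text
time_s: 16.7
ee_pos: [628.9, -91.1, 100.7]
tcp_rot: [1.0, -0.025, -0.007, 0.002]
force: [-0.8, -0.9, 0.2]
gripper_width: 85.6
```

```bash
python3 - <<'E'
from h import *
s=ctrl.state();print(tool((639.3,-100,60)),s['ee_pos'],s['tcp_rot'])
w=grab('wrist');h=cv2.cvtColor(w['pixels'],cv2.COLOR_BGR2HSV)
m=(h[...,2]<50).astype(np.uint8);m[260:]=0
n,l,st,c=cv2.connectedComponentsWithStats(m)
for i in range(1,n):
    if st[i,4]>300: print(st[i],ray(w,*c[i],37)[:2],ray(w,st[i,0],c[i][1],37)[:2],ray(w,st[i,0]+st[i,2],c[i][1],37)[:2],ray(w,c[i][0],st[i,1],37)[:2],ray(w,c[i][0],st[i,1]+st[i,3],37)[:2])
print('expect',proj(w,[639.3,-100,37]))
E
```

```text
(array([1.08, 0.83, 4.07]), np.float64(-2.8860410367311453)) [628.88718857 -91.12345055 100.70312717] [ 0.99965448 -0.0251662  -0.00732034  0.00200138]
[ 255  186   30   61 1057] [ 630.78555281 -120.21099833] [ 621.77017557 -119.80115312] [ 644.75440684 -120.84603198] [632.23245247 -88.81063713] [ 629.9144199  -139.11617122]
expect [276.88696385 199.78058819]
```

```bash
python3 - <<'E'
from h import *
w=grab('wrist');h=cv2.cvtColor(w['pixels'],cv2.COLOR_BGR2HSV)
for y in(-80,-95,-105,-130):
    print(y,[(x,*[int(q) for q in h[tuple(np.round(proj(w,[x,y,37])[::-1]).astype(int))][1:]]) for x in range(612,668,3)])
print([(y,*[int(q) for q in h[tuple(np.round(proj(w,[639-.056*(y+100)*-1,y,37])[::-1]).astype(int))][1:]]) for y in range(-150,-40,5)])
E
```

```text
-80 [(612, 152, 129), (615, 149, 118), (618, 152, 121), (621, 152, 121), (624, 131, 74), (627, 13, 57), (630, 13, 60), (633, 11, 67), (636, 37, 157), (639, 40, 204), (642, 40, 204), (645, 38, 200), (648, 37, 202), (651, 39, 202), (654, 15, 83), (657, 14, 75), (660, 16, 179), (663, 15, 181), (666, 18, 182)]
-95 [(612, 137, 67), (615, 125, 63), (618, 133, 65), (621, 136, 71), (624, 95, 51), (627, 9, 57), (630, 12, 83), (633, 22, 46), (636, 35, 130), (639, 40, 198), (642, 39, 196), (645, 39, 195), (648, 41, 194), (651, 39, 158), (654, 13, 78), (657, 16, 82), (660, 16, 95), (663, 20, 103), (666, 17, 175)]
-105 [(612, 131, 70), (615, 131, 64), (618, 137, 67), (621, 122, 69), (624, 50, 36), (627, 0, 40), (630, 11, 48), (633, 13, 38), (636, 33, 100), (639, 36, 105), (642, 36, 105), (645, 36, 106), (648, 33, 108), (651, 29, 87), (654, 19, 68), (657, 15, 86), (660, 13, 95), (663, 16, 95), (666, 16, 95)]
-130 [(612, 131, 66), (615, 106, 60), (618, 9, 55), (621, 16, 49), (624, 9, 28), (627, 25, 31), (630, 17, 30), (633, 15, 33), (636, 7, 36), (639, 0, 41), (642, 12, 44), (645, 10, 52), (648, 18, 58), (651, 12, 64), (654, 16, 65), (657, 16, 161), (660, 15, 165), (663, 14, 165), (666, 14, 165)]
[(-150, 20, 116), (-145, 21, 111), (-140, 18, 87), (-135, 7, 37), (-130, 7, 36), (-125, 13, 38), (-120, 12, 42), (-115, 38, 101), (-110, 40, 103), (-105, 36, 105), (-100, 38, 108), (-95, 40, 198), (-90, 39, 202), (-85, 40, 202), (-80, 39, 204), (-75, 21, 86), (-70, 20, 90), (-65, 16, 223), (-60, 15, 224), (-55, 20, 219), (-50, 13, 229), (-45, 13, 233)]
```

Housing spans x≈625–658 near y≈-80, as expected for a slide centred at about (640,-102). I descend.

Emit:
step_arm --increments '[[[0.6,0.5,1.0],0,1],[[0.4,0.4,1.5],0,1],[[0,0,1.0],0,1],[[0,0,0],0,1]]'

```text
time_s: 17.13
ee_pos: [638.9, -92.0, 62.5]
tcp_rot: [1.0, -0.021, -0.008, -0.001]
force: [-0.2, 0.4, -0.4]
gripper_width: 85.3
```

```bash
python3 - <<'E'
from h import *
s=ctrl.state();print(tool((640.5,-102,-8)),s['ee_pos'],s['tcp_rot'])
E
```

```text
(array([0.21, 1.  , 7.05]), np.float64(-2.378185132286669)) [638.85961943 -91.9615443   62.53410197] [ 9.99755128e-01 -2.07548151e-02 -7.65296136e-03 -5.94306431e-04]
```

Emit:
step_arm --increments '[[[0.2,0.6,1.2],0.01,1],[[0.05,0.3,1.2],0,1],[[0,0.1,1.2],0,1],[[0,0,0.8],0,1],[[0,0,0.5],0,1],[[0,0,0],0,1]]'

```text
time_s: 17.63
ee_pos: [638.9, -100.8, 6.1]
tcp_rot: [1.0, -0.025, -0.009, -0.001]
force: [0.3, -0.1, 0.6]
gripper_width: 85.1
```

```bash
python3 - <<'E'
from h import *
s=ctrl.state();print(tool((640.5,-102,-8)),s['ee_pos'],s['tcp_rot'],s['force'])
E
```

```text
(array([0.17, 0.11, 1.41]), np.float64(-2.8844064373235625)) [ 638.90157862 -100.80644985    6.11881738] [ 9.99638692e-01 -2.51742741e-02 -9.37058055e-03 -9.66139593e-04] [ 0.31326051 -0.07432282  0.59736323]
```

Emit:
step_arm --increments '[[[0.15,0,0.7],0,1],[[0,0,0.5],0,1],[[0,0,0],0,0.6],[[0,0,0],0,0.3],[[0,0,0],0,0.1],[[0,0,0],0,0],[[0,0,0],0,-0.1],[[0,0,0],0,-0.15]]'

```text
time_s: 18.3
ee_pos: [641.5, -100.7, -5.6]
tcp_rot: [1.0, -0.025, -0.008, -0.001]
force: [0.3, -0.2, 0.2]
gripper_width: 36.6
```

Emit:
step_arm --increments '[[[0,0,0],0,-0.2],[[0,0,0],0,-0.25],[[0,0,0],0,-0.3],[[0,0,0],0,-0.3]]'

```text
time_s: 18.63
ee_pos: [640.4, -100.7, -5.2]
tcp_rot: [1.0, -0.025, -0.009, -0.001]
force: [-1.9, 1.0, 0.3]
gripper_width: 32.5
```

The slide is pinched (32.5 mm read). I close it along tool -y.

Emit:
step_arm --increments '[[[0,-0.2,0],0,-0.3],[[0,-0.4,0],0,-0.3],[[0,-0.4,0],0,-0.3],[[0,-0.4,0],0,-0.3],[[0,-0.4,0],0,-0.3]]'

```text
time_s: 19.05
ee_pos: [641.4, -84.7, -5.2]
tcp_rot: [1.0, -0.026, -0.008, 0.0]
force: [-1.6, -1.3, -0.3]
gripper_width: 32.3
```

Emit:
step_arm --increments '[[[0,-0.4,0],0,-0.3],[[0,-0.4,0],0,-0.3],[[0,-0.3,0],0,-0.3]]'

```text
time_s: 19.3
ee_pos: [642.1, -71.7, -5.2]
tcp_rot: [1.0, -0.026, -0.008, 0.0]
force: [-0.8, -0.9, 0.5]
gripper_width: 32.5
```

```bash
python3 - <<'E'
from h import *
s=ctrl.state();print(s['ee_pos'],s['tcp_rot'],s['force'],s['gripper_width'])
E
```

```text
[642.05940785 -71.70457602  -5.23335989] [ 9.99629650e-01 -2.58528178e-02 -8.49108274e-03  3.11432139e-04] [-0.82453439 -0.86743378  0.51240971] 32.5352926292277
```

Emit:
step_arm --increments '[[[0,-0.25,0],0,-0.3],[[0,-0.25,0],0,-0.3],[[0,-0.25,0],0,-0.3],[[0,-0.25,0],0,-0.3],[[0,-0.25,0],0,-0.3]]'

```text
time_s: 19.72
ee_pos: [642.9, -57.3, -5.2]
tcp_rot: [1.0, -0.026, -0.008, 0.0]
force: [-1.4, -3.4, -0.1]
gripper_width: 32.2
```

Emit:
step_arm --increments '[[[0,-0.2,0],0,-0.3],[[0,-0.2,0],0,-0.3],[[0,-0.2,0],0,-0.3]]'

```text
time_s: 19.97
ee_pos: [643.1, -52.6, -5.2]
tcp_rot: [1.0, -0.026, -0.008, 0.001]
force: [-0.3, -4.0, 0.2]
gripper_width: 32.2
```

Emit:
step_arm --increments '[[[0,-0.2,0],0,-0.3],[[0,-0.2,0],0,-0.3],[[0,-0.2,0],0,-0.3]]'

```text
time_s: 20.22
ee_pos: [643.4, -47.2, -5.2]
tcp_rot: [1.0, -0.026, -0.008, 0.002]
force: [-1.3, -3.0, -0.2]
gripper_width: 32.4
```

Emit:
step_arm --increments '[[[0,-0.15,0],0,-0.3],[[0,-0.15,0],0,-0.3]]'

```text
time_s: 20.38
ee_pos: [643.6, -44.0, -5.2]
tcp_rot: [1.0, -0.026, -0.008, 0.002]
force: [-1.1, -2.8, -0.2]
gripper_width: 32.1
```

Emit:
step_arm --increments '[[[0,-0.12,0],0,-0.3],[[0,-0.12,0],0,-0.3]]'

```text
time_s: 20.55
ee_pos: [643.8, -41.2, -5.2]
tcp_rot: [1.0, -0.026, -0.008, 0.002]
force: [-1.1, -2.8, -0.6]
gripper_width: 32.3
```

Emit:
step_arm --increments '[[[0,-0.1,0],0,-0.3],[[0,-0.1,0],0,-0.3]]'

```text
time_s: 20.72
ee_pos: [643.8, -39.9, -5.2]
tcp_rot: [1.0, -0.026, -0.008, 0.003]
force: [0.8, -6.9, -2.6]
gripper_width: 32.4
```

Emit:
step_arm --increments '[[[0,-0.1,0],0,-0.3]]'

```text
time_s: 20.8
ee_pos: [643.9, -39.9, -5.2]
tcp_rot: [1.0, -0.027, -0.008, 0.003]
force: [-0.6, -6.0, -0.7]
gripper_width: 32.7
```

Emit:
step_arm --increments '[[[0,-0.15,0],0,-0.3]]'

```text
time_s: 20.88
ee_pos: [643.9, -40.0, -5.2]
tcp_rot: [1.0, -0.027, -0.008, 0.004]
force: [-0.0, -7.7, -1.1]
gripper_width: 32.2
```

Emit:
step_arm --increments '[[[0,-0.2,0],0,-0.3],[[0,-0.2,0],0,-0.3]]'

```text
time_s: 21.05
ee_pos: [643.8, -40.2, -5.2]
tcp_rot: [1.0, -0.028, -0.008, 0.007]
force: [-0.3, -8.7, -0.8]
gripper_width: 32.6
```

The motion is blocked at about 8 N, so both jaws are on the tube. I release and rise.

Emit:
step_arm --increments '[[[0,-0.05,0],0,-0.1],[[0,0,0],0,0.2],[[0,0,0],0,0.8],[[0,0,0],0,0.9],[[0,0,0],0,0.9],[[0,0,0],0,0.9],[[0,0,0],0,0.9]]'

```text
time_s: 21.63
ee_pos: [645.5, -33.3, -5.1]
tcp_rot: [1.0, -0.026, -0.007, 0.003]
force: [-0.0, 0.3, 0.5]
gripper_width: 81.2
```

Emit:
step_arm --increments '[[[0,0,-0.8],0,0.9],[[0,0,-2.0],0,0.9],[[0,0,-3.0],0,0.9],[[0,0,-3.0],0,0.9],[[0,0,-3.0],0,0.9],[[0,0,-3.0],0,0.9]]'

```text
time_s: 22.13
ee_pos: [642.1, -31.5, 143.2]
tcp_rot: [1.0, -0.026, -0.014, 0.004]
force: [0.8, 0.5, -0.6]
gripper_width: 81.1
```

Emit:
step_arm --increments '[[[0,2.0,-1.0],0,0.9],[[0,3.5,0],0,0.9],[[0,3.5,0],0,0.9],[[0,3.5,0],0,0.9],[[0,3.5,0],0,0.9],[[0,3.5,0],0,0.9],[[0,1.5,0],0,0.9],[[0,0,0],0,0.9]]'

```text
time_s: 22.8
ee_pos: [636.3, -250.9, 168.5]
tcp_rot: [1.0, -0.023, -0.005, 0.003]
force: [-0.9, -0.2, 0.1]
gripper_width: 81.2
```

```bash
python3 - <<'E'
from h import *
s=ctrl.state();print(s['time_s'],s['ee_pos'],s['force'])
t=grab('top');c=grab('scene')
a=cv2.resize(t['pixels'][110:220,210:410],(720,396),interpolation=cv2.INTER_CUBIC)
b=cv2.resize(c['pixels'][170:330,150:350],(250,200),interpolation=cv2.INTER_CUBIC)
o=np.zeros((596,720,3),np.uint8);o[:396]=a;o[396:,:250]=b
full=cv2.resize(t['pixels'],(267,200));o[396:,250:517]=full;o[396:,517:]=cv2.resize(c['pixels'],(203,200))
cv2.imwrite('pics/fin.png',o)
E
```

```text
22.8 [ 636.32382541 -250.85382195  168.53191379] [-0.85233907 -0.2103982   0.08930164]
```

View pics/fin.png

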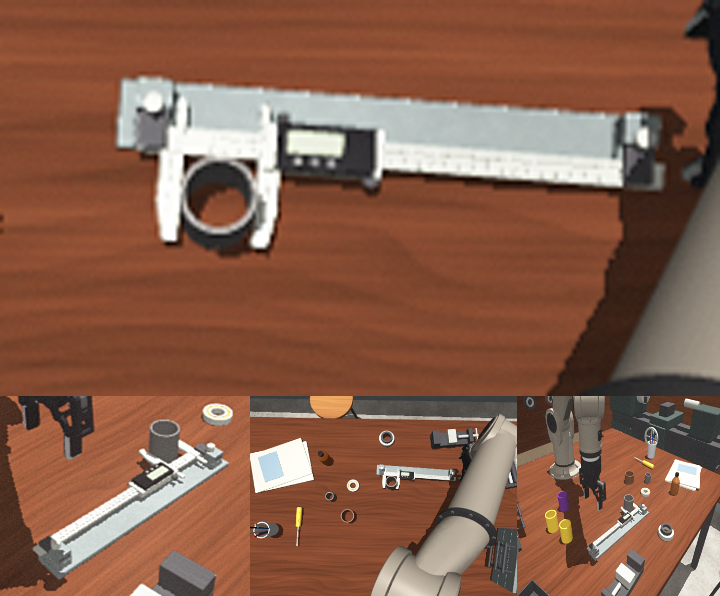

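The final picture shows the tube standing between both jaws, with its rim at (220,198) in the crop. The other objects are in place. A quick numeric check of the opening comes before I hand in.

```bash
python3 - <<'E'
from h import *
t=grab('top');S=5
G=cv2.resize(t['pixels'][125:185,240:300,0],None,fx=S,fy=S,interpolation=cv2.INTER_CUBIC)
W=lambda x,y:ray(t,(x+.5)/S-.5+240,(y+.5)/S-.5+125,27)[:2]
# jaw tips' inner edges below the tube, and outer edges (tip 9 wide)
for v in range(190,262,6):
    r=np.nonzero(G[v]>150)[0]
    if len(r):
        g=np.split(r,np.nonzero(np.diff(r)>1)[0]+1);print(v,[(W(a[0]-.5,v)[1].round(1),W(a[-1]+.5,v)[1].round(1)) for a in g if len(a)>4])
E
```

```text
190 [(np.float64(80.9), np.float64(62.1)), (np.float64(10.9), np.float64(-5.8))]
196 [(np.float64(81.3), np.float64(63.0)), (np.float64(10.3), np.float64(-5.8))]
202 [(np.float64(81.7), np.float64(63.0)), (np.float64(5.6), np.float64(-5.9))]
208 [(np.float64(81.1), np.float64(63.9)), (np.float64(12.3), np.float64(9.2)), (np.float64(2.9), np.float64(-5.9))]
214 [(np.float64(81.1), np.float64(64.4)), (np.float64(61.8), np.float64(59.2)), (np.float64(13.3), np.float64(9.7)), (np.float64(3.4), np.float64(-6.0))]
220 [(np.float64(80.5), np.float64(64.8)), (np.float64(60.7), np.float64(57.0)), (np.float64(15.3), np.float64(12.2)), (np.float64(3.9), np.float64(-6.0))]
226 [(np.float64(79.9), np.float64(64.8)), (np.float64(59.0), np.float64(54.3)), (np.float64(17.4), np.float64(13.2)), (np.float64(3.8), np.float64(-5.0))]
232 [(np.float64(79.3), np.float64(64.7)), (np.float64(56.4), np.float64(51.7)), (np.float64(21.0), np.float64(16.3)), (np.float64(3.3), np.float64(-3.5))]
238 [(np.float64(78.7), np.float64(65.7)), (np.float64(52.1), np.float64(45.4)), (np.float64(27.1), np.float64(19.9)), (np.float64(5.8), np.float64(-3.0))]
244 [(np.float64(78.1), np.float64(66.1)), (np.float64(44.8), np.float64(26.6)), (np.float64(8.4), np.float64(-2.5))]
250 [(np.float64(78.0), np.float64(66.6)), (np.float64(10.4), np.float64(-1.5))]
256 [(np.float64(76.9), np.float64(66.5)), (np.float64(11.9), np.float64(-0.6))]
```

```bash
python3 -c "
from bench import ctrl
print(ctrl.finish_job())"
```

```text
the job is handed in; nothing more can be done
None
```

The tall grey tube now stands between the caliper's jaws with the caliper closed on it, and the job is handed in at about 23 s.

I slid the tube across the bench in the gripper. For the last stretch into the mouth I pushed it with the fingers slightly open. I then pinched the slide and pushed the moving jaw shut until it stopped at about 8 N, let go, and moved the arm clear.

**Last checks:** the opening measured from the top camera is about 55 mm, matching the tube. The tube stands upright with both jaws on it, and the slide stayed put after I let go. In the last views the other loose objects looked in place; I did not measure them.

**What went wrong on the way:**
- **First grasp missed:** the fingertips are about 28 mm higher than the reported tool point, so the fingers only pressed on the rim and shifted the tube about 11 mm.
- **High force:** one downward press with the tube gripped peaked at 98 N at the wrist in the readings I saw, under the 120 N limit.
- **Possible slight lift and tilt:** while the tube was gripped, the gripper briefly seemed to carry its weight (a lift of about 1 mm at most). It also tilted about 3° during one drag, which I corrected by dragging back.

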